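Index the photo turntable to its third stop and hold it for the shot

TASK

The dust cap sits loose over the indexing knob of the photo turntable: lift it off and put it down (not dropped) upright on the desk, open side down, clear of the turntable. Then grip the knob and turn it clockwise, seen from above, three clicks to its third stop, never going past that stop, so that the blue model car faces its third view; finish while still gripping the knob there and keep it still for the exposure. Keep off the platter and its car, and leave the jar, the lens cap and the white car where they are.

Things in the scene. Friction and masses are not known exactly. Their poses are not given: they have to be found in the camera images.
- turntable: Grey housing, fixed (it does not shift): 180 (x) x 300 (y) x 45 mm high; origin at the centre of its underside, z up. The knob's axis is at local x 0, y -95 mm, ringed by a steel collar (radius 27, 3 mm high) and, farther out, seven engraved marks: home and six stops. The platter's axis is at local x 0, y +62 mm.
- cap: Loose black plastic dust cap, 60 g: a cup standing open side down, 64 mm across, 55 mm high, wall 3.5, with a round grip post 22 mm across on top, reaching 81.5 mm above the rim. Origin at the centre of the rim (underside), z up. At the start it stands on the housing over the knob, rim 45 mm above the desk; lift it straight up 50 mm or more to clear the knob.
- knob_grip (a point): The aluminium knob under the cap: a disc (48 mm across, top 57 mm above the desk) with an upright grip bar 42 long (x), 14 thick (y), up to 90 mm above the desk, black line on its -x half. This point is on its vertical axis, 78 mm above the desk, a good height to pinch the bar across its thickness; its axes turn with the knob and, at home, are parallel to the turntable's.
- index (a joint): Knob angle in rad, growing clockwise from above. It starts at 0, home; detents click every 22.5 degrees: first stop 0.393, second 0.785, third 1.178, on to the sixth, 2.356; hard ends just beyond. Past a stop the resisting torque swells to about 0.13 N m at a quarter pitch, is nil half-way, then pulls as hard into the next stop. Let go, it settles in the nearest stop.
- jar: Closed glass jar with a metal lid, 72 mm across, 130 mm tall, loose; a bystander on the desk. Origin at the centre of its underside.
- lens_cap: Flat black lens cap, 72 mm across, 9 mm thick, loose; a bystander on the desk. Origin at the centre of its underside.
- white_car: White model car, 100 x 44 x 33 mm, loose; a bystander on the desk. Origin at the centre of its underside, x along its length.
- platter: White platter, radius 82 mm, top 54 mm above the desk, carrying the fixed blue model car (top 87 mm above the desk); linked to the knob, it turns with it one to one. Origin on its axis, 45 mm above the desk. Not to be touched.
Things that resemble listed ones, but are neither listed nor needed, are in the scene too. Several things have the shape of the cap; the one meant has the colours described above.

How it is judged:
By the outcome, as a careful person would: the job done as asked, in the order asked, and still so for the second after the job is handed in, while the arm keeps its last pose, push and grip.
It also fails if it takes over 64 s, if anything falls off the work surface, if the arm or the gripper's body presses on something with over 40 N, if the wrist force passes 120 N, or if a joint passes its speed limit or range.

ROBOT

A 6-joint arm with a two-finger parallel gripper is mounted at the origin on the work surface. World frame = base frame: x ahead of the robot, y to its left, z up, the work surface at z = 0. Lengths are in m, angles in rad, forces in N, time in s.
With the tool pointing down it reaches from about 0.35 to 0.975 m from the base axis. Payload 7.1 kg.
Tool frame: the origin (TCP) lies midway between the tips of the shut fingers; the grasp point (between the pads) lies 19 mm behind it; z points along the fingers, x is the direction in which the jaws open and shut, and the axes are right-handed (so a half turn about z gives the same grasp; the last joint's range is limited). The gripper opens to 88 mm and grips with 3 to 60 N. Pads are 20 mm wide; open, the fingers measure 115 mm over their backs; the gripper's body (75 mm by 178 mm) begins 61 mm behind the grasp point.
Start: joints at [1.246, 0.423, 1.63, -0, 1.089, -0.019], TCP at [0.188, 0.596, 0.223] pointing down, gripper open.
Joint ranges: [-3, 3], [-0.9, 2.11], [0.09, 2.58], [-1.31, 4.45], [0.11, 2.69], [-2.54, 2.54]. Speed limits (rad/s): [2.39, 2.39, 3.01, 3.14, 3.14, 3.14].

INTERFACE

Orientations are given as a unit quaternion [w, x, y, z].
In Python, from station import move_pose, movel, movej, command_gripper, wait, inverse_kinematics, read_camera, camera_info, MotionError, job_done, get_time, get_joint_pos, get_qvel, get_effort, get_tcp_pos, get_ee_rot, get_ft_force, get_ft_torque, get_grip_width gives the robot as it stands. Calls block until the motion is done:
- move_pose(position, orientation): joint-space move of the TCP to a pose.
- movel(position, frame=None, v=0.15, until_force=None): straight line of the TCP; frame=None keeps the orientation; v is the mean speed in m/s. With until_force (N) it stops when the force on the tool has changed by that much, and returns True; else False.
- movej(angles): joint-space move.
- command_gripper(opening): opening from 0.0 (shut) to 1.0 (fully open); the grip force is fixed at half the most; returns when the fingers have stopped.
- wait(seconds).
- inverse_kinematics(position, orientation): joint angles nearest the present ones, or None.
- read_camera(name): name is "scene" or "side" or "wrist"; returns the picture (400x640x3 uint8, red, green, blue); there is no depth.
- camera_info(name): a dict with "intrinsics" (3x3 intrinsics, pixels), "T" (4x4, takes a point from camera to world coordinates); the wrist camera has in their place "tool_from_camera" (4x4, takes a point from camera to tool coordinates, whose origin is the TCP and whose axes are the tool frame's). Camera axes: x right, y up, looking along -z (the intrinsics and any distortion apply to the point x, -y, -z); pixel columns grow to the right and rows downward; lengths in m; the calibration is good to about 2 mm. A picture is of the moment at which its call begins: read the wrist's pose just before it. camera_info takes no time and is no camera call.
A pose or a line that the arm cannot do raises MotionError and nothing moves.
- job_done(): hands the job in, once; it reports no verdict.
Readings, each from a call of its own:
- get_time(): time.
- get_joint_pos(): joint angles.
- get_qvel(): joint speeds.
- get_effort(): joint torques, N m.
- get_tcp_pos(): TCP position.
- get_ee_rot(): TCP orientation.
- get_ft_force(): force on the tool from outside, world axes, zero at the start.
- get_ft_torque(): the same for the moment, N m.
- get_grip_width(): opening from 0.0 (shut) to 1.0 (fully open).
Only numpy, scipy, OpenCV 4.12 (cv2) and the standard library are available. Lean on these libraries where they do the work, as an engineer would, in place of code of your own. Each camera call takes 0.05 s, during which the arm holds its last target.

## Working session

There is one attempt and no reset: what is moved stays moved. The work goes in short steps, each a Python script; the robot and the scene stay as the last script left them, time stands still between calls to the robot, and variables do not carry over. Pictures are saved under pics/ and viewed, and the job is handed in when it is done.

```bash
ls; mkdir -p pics; python3 - <<'E'
from station import *
import cv2,numpy as np
for n in ["scene","side","wrist"]:
    im=read_camera(n); cv2.imwrite(f"pics/{n}0.png",im[:,:,::-1]); i=camera_info(n)
    print(n,{k:np.round(v,4).tolist() if not isinstance(v,str) else v for k,v in i.items()})
print(get_tcp_pos(),get_ee_rot(),get_time())
E
```

```text
pics
scene {'intrinsics': [[510.0461, 0.0, 325.4485], [0.0, 510.0461, 193.8914], [0.0, 0.0, 1.0]], 'T': [[-0.3719, -0.6292, 0.6825, 1.4491], [0.928, -0.2686, 0.2581, 0.3735], [0.0209, 0.7294, 0.6838, 0.9805], [0.0, 0.0, 0.0, 1.0]]}
side {'intrinsics': [[479.3873, 0.0, 325.5357], [0.0, 479.3873, 190.2685], [0.0, 0.0, 1.0]], 'T': [[0.9585, 0.2024, -0.2009, 0.2854], [-0.2851, 0.7, -0.6548, -0.8016], [0.008, 0.6849, 0.7286, 0.9769], [0.0, 0.0, 0.0, 1.0]]}
wrist {'intrinsics': [[336.1432, 0.0, 321.7104], [0.0, 336.1432, 197.692], [0.0, 0.0, 1.0]], 'tool_from_camera': [[1.0, -0.0001, -0.0002, 0.0002], [-0.0001, -0.9658, -0.2592, -0.0696], [-0.0002, 0.2592, -0.9658, -0.1615], [0.0, 0.0, 0.0, 1.0]]}
[0.18801838 0.59560831 0.22210259] [ 3.30149787e-04  8.06562544e-01  5.91148480e-01 -4.77651601e-04] 0.15
```

View pics/scene0.png

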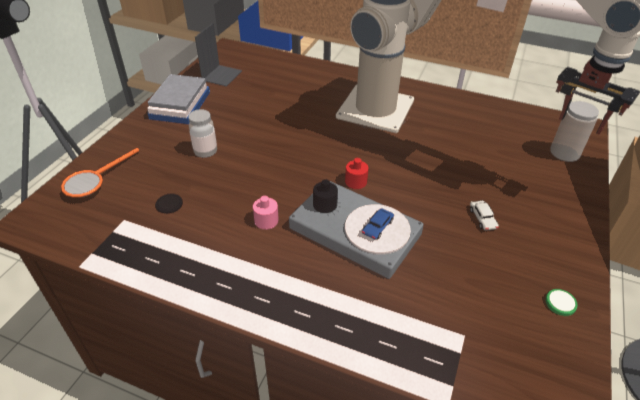

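View pics/side0.png

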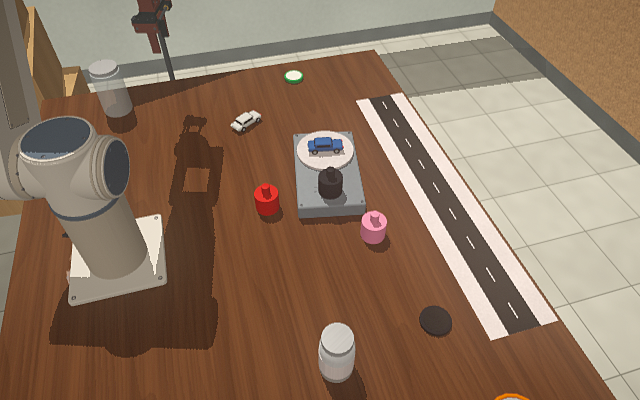

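View pics/wrist0.png

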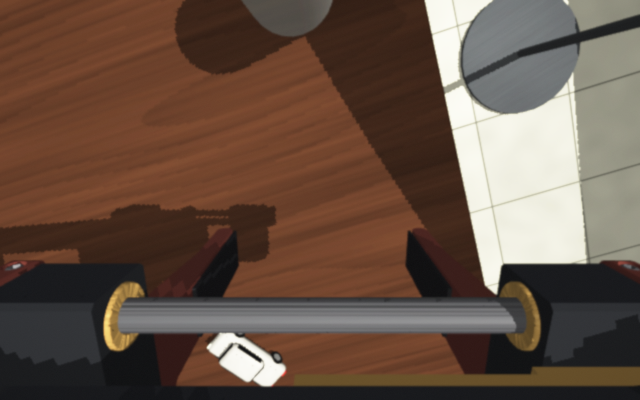

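The candidates for the cap are black at scene (325,195), red at (357,175) and pink at (265,213). The black one fits: it has the right colour and stands on the turntable. I'll confirm it in an enlarged crop and measure.

```bash
cat > h.py <<'E'
import numpy as np,cv2
from station import *
def ray(n,uv,T=None):
    i=camera_info(n);K=i['intrinsics'];K=np.array(K)
    if T is None:T=np.array(i['T'])
    d=np.linalg.inv(K)@np.array([uv[0],uv[1],1.]);d=T[:3,:3]@np.array([d[0],-d[1],-d[2]])
    return T[:3,3],d
def onplane(n,uv,z,T=None):
    o,d=ray(n,uv,T);return o+d*(z-o[2])/d[2]
def proj(n,p,T=None):
    i=camera_info(n);K=np.array(i['intrinsics'])
    if T is None:T=np.array(i['T'])
    q=np.linalg.inv(T)@np.r_[p,1];q=K@np.array([q[0],-q[1],-q[2]]);return q[:2]/q[2]
def wristT():
    from scipy.spatial.transform import Rotation as R
    q=np.array(get_ee_rot());T=np.eye(4);T[:3,:3]=R.from_quat(np.r_[q[1:],q[0]]).as_matrix();T[:3,3]=get_tcp_pos()
    return T@np.array(camera_info('wrist')['tool_from_camera'])
E
python3 - <<'E'
import cv2,numpy as np
s=cv2.imread('pics/scene0.png');d=cv2.imread('pics/side0.png')
a=cv2.resize(s[150:280,240:440],None,fx=4,fy=4,interpolation=cv2.INTER_CUBIC)[:,:800]
cv2.imwrite('pics/c1.png',a)
b=cv2.resize(d[115:255,250:410],None,fx=4,fy=4,interpolation=cv2.INTER_CUBIC)
cv2.imwrite('pics/c2.png',b)
E
```

```text
(no output)
```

View pics/c1.png

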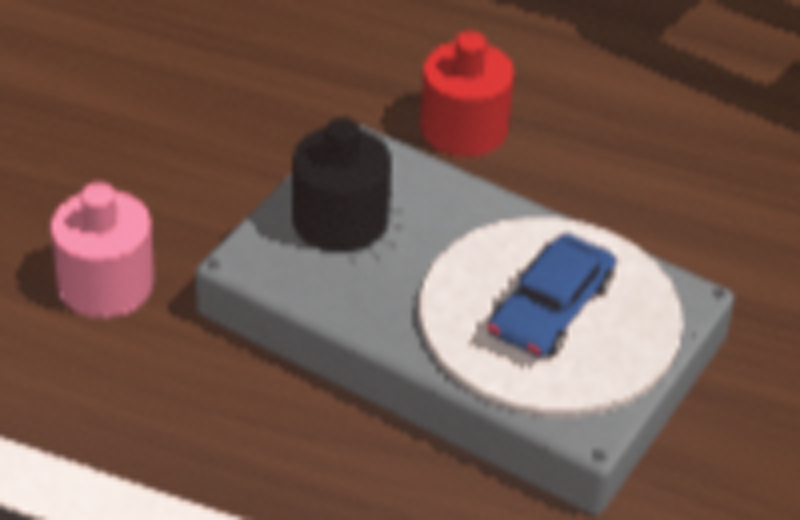

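View pics/c2.png

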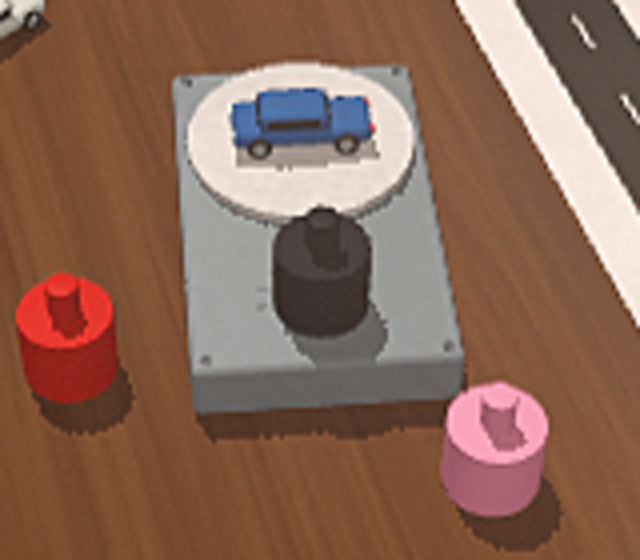

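Confirmed: the black cup with a post stands on the grey housing, at scene (325,195). Red and pink stand on the desk. Now the housing corners, platter centre and post.

```bash
python3 - <<'E'
from h import *
cs={'side':[(298.25,207),(365.25,205.75),(352,132),(293.5,134.5)],'scene':[(330.5,181.75),(289.5,221.25),(389.5,268.75),(423,225)]}
for n,c in cs.items():
    P=np.array([onplane(n,u,.045)[:2] for u in c]);print(n,P.round(4).tolist(),'c',P.mean(0).round(4))
    y=P[2]+P[3]-P[0]-P[1];x=P[1]+P[2]-P[0]-P[3]
    print(' yaw',np.degrees(np.arctan2(-y[0],y[1])),np.degrees(np.arctan2(x[1],x[0])),'size',np.hypot(*x)/2,np.hypot(*y)/2)
    im=cv2.imread(f'pics/{n}0.png');h=cv2.cvtColor(im,cv2.COLOR_BGR2HSV).astype(int)
    # platter: bright low sat, hull
    m=((h[...,2]>195)&(h[...,1]<40)).astype(np.uint8)
    ctr={'side':(325,150),'scene':(378,229)}[n]
    k,l,st,ce=cv2.connectedComponentsWithStats(m)
    x0,y0=ctr; sub=np.zeros_like(m);sub[y0-40:y0+40,x0-45:x0+45]=m[y0-40:y0+40,x0-45:x0+45]
    k,l,st,ce=cv2.connectedComponentsWithStats(sub);j=1+st[1:,4].argmax()
    cn=np.vstack(cv2.findContours((l==j).astype(np.uint8),0,cv2.CHAIN_APPROX_NONE)[0]);hu=cv2.convexHull(cn)
    pts=np.array([onplane(n,u,.054)[:2] for u in hu[:,0]])
    (cx,cy),r=cv2.minEnclosingCircle(pts.astype(np.float32));print(' platter',cx,cy,r)
    # dark cap
    m=(h[...,2]<60).astype(np.uint8);c0={'side':(331,184),'scene':(325,197)}[n];sub=np.zeros_like(m)
    sub[c0[1]-25:c0[1]+25,c0[0]-18:c0[0]+18]=m[c0[1]-25:c0[1]+25,c0[0]-18:c0[0]+18]
    k,l,st,ce=cv2.connectedComponentsWithStats(sub);j=1+st[1:,4].argmax();print(' cap',st[j].tolist())
    for r in range(st[j][1],st[j][1]+14):
        xs=np.where(l[r]==j)[0];print(r,xs.min(),xs.max(),end=';')
    print()
# other objects, rough
for n,u,z,t in [('scene',(265,200),.0815,'pink'),('scene',(357,161),.0815,'red'),('side',(372,213),.0815,'pink'),('side',(265,186),.0815,'red'),('scene',(484,213),.02,'wcar'),('scene',(169,203),.009,'lens'),('side',(435,320),.009,'lens'),('scene',(202,117),.13,'jar'),('scene',(577,110),.13,'jar2')]:
    print(t,onplane(n,u,z).round(3))
E
```

```text
side [[0.4577, -0.0013], [0.6255, -0.0455], [0.6877, 0.2448], [0.5155, 0.2821]] c [0.5716 0.12  ]
 yaw -11.806818381137168 -13.477951101407898 size 0.17477641141692643 0.2930696928490613
 platter 0.5840631127357483 0.18524779379367828 0.08221282809972763
 cap [319, 181, 23, 18, 81]
181 319 319;182 319 341;183 319 341;184 319 341;185 319 341;186 319 341;187 319 341;188 319 341;189 319 341;190 319 341;191 319 341;192 319 341;193 320 340;194 320 339;
scene [[0.4645, 0.015], [0.6451, -0.0257], [0.6932, 0.2523], [0.5252, 0.2906]] c [0.582 0.133]
 yaw -11.119624930640128 -12.762146259023213 size 0.17871366390038007 0.28205756427897904
 platter 0.5851784348487854 0.1884288191795349 0.08262628316879272
 cap [313, 180, 24, 33, 664]
180 323 327;181 322 328;182 321 329;183 318 330;184 316 332;185 316 334;186 315 335;187 314 335;188 314 336;189 313 336;190 313 336;191 313 336;192 313 336;193 313 336;
pink [ 0.633 -0.098  0.082]
red [0.394 0.065 0.082]
pink [ 0.62  -0.102  0.082]
red [0.386 0.061 0.082]
wcar [0.393 0.429 0.02 ]
lens [ 0.679 -0.37   0.009]
lens [ 0.673 -0.377  0.009]
jar [ 0.439 -0.395  0.13 ]
jar2 [-0.041  0.612  0.13 ]
```

```bash
cat >> h.py <<'E'
def quat(a):
    from scipy.spatial.transform import Rotation as R
    c,s=np.cos(a),np.sin(a);q=R.from_matrix(np.array([[c,s,0],[s,-c,0],[0,0,-1.]])).as_quat();return [q[3],q[0],q[1],q[2]]
E
python3 - <<'E'
from h import *
for a in (78,-102):
    print(a,inverse_kinematics([.552,.034,.1],quat(np.radians(a))),inverse_kinematics([.552,.034,.1],quat(np.radians(a-67.5))))
a=np.radians(78);p=np.array([.56,.08])+.065*np.array([np.sin(a),-np.cos(a)])
move_pose([p[0],p[1],.30],quat(a))
T=wristT();im=read_camera('wrist');cv2.imwrite('pics/w1.png',im[:,:,::-1]);np.save('w1T.npy',T);print(get_tcp_pos(),get_time())
E
```

```text
78 [ 3.99976328e-02  4.92886238e-01  1.86732471e+00 -4.44089210e-16
  7.81381710e-01 -1.32135918e+00] [ 3.99976328e-02  4.92886238e-01  1.86732471e+00 -4.44089210e-16
  7.81381710e-01 -1.43261939e-01]
-102 [ 3.99976328e-02  4.92886238e-01  1.86732471e+00 -4.44089210e-16
  7.81381710e-01  1.82023347e+00] None
[0.6234286  0.0673638  0.29987943] 2.65
```

View pics/w1.png

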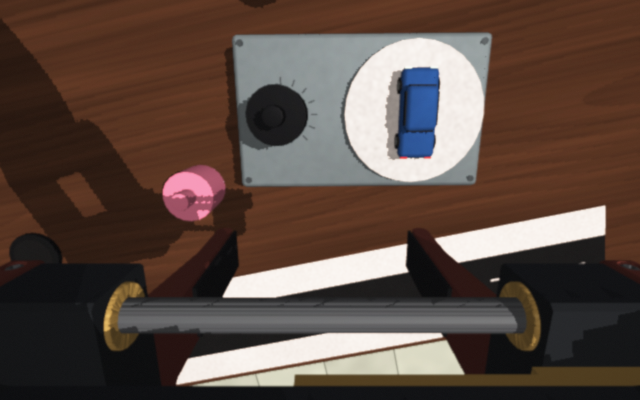

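The wrist view shows the housing with corners near (234,35), (491,34), (474,184) and (244,185). The cap post is near (271,117) and the platter near (414,110). Now a precise fit.

```bash
cat > fit.py <<'E'
from h import *
def run(fn,Tf):
    T=np.load(Tf);im=cv2.imread(fn);h=cv2.cvtColor(im,cv2.COLOR_BGR2HSV).astype(int)
    m=((h[...,2]>170)&(h[...,1]<40)).astype(np.uint8);k,l,st,ce=cv2.connectedComponentsWithStats(m)
    # platter: component touching ROI
    j=[i for i in range(1,k) if st[i,4]>4000 and 330<ce[i][0]<500 and ce[i][1]<200]
    print([st[i].tolist() for i in j]); lab=(l==j[0])
    hu=cv2.convexHull(np.vstack(cv2.findContours(lab.astype(np.uint8),0,1)[0]))
    P=np.array([onplane('wrist',u,.054,T)[:2] for u in hu[:,0]]).astype(np.float32)
    (x,y),r=cv2.minEnclosingCircle(P);print('platter',x,y,r)
    g=cv2.cvtColor(im,cv2.COLOR_BGR2GRAY);
    mm=((h[...,1]<70)&(h[...,2]>85));mm[198:]=0;mm=cv2.morphologyEx(mm.astype(np.uint8),cv2.MORPH_OPEN,np.ones((3,3)))
    k,l,st,ce=cv2.connectedComponentsWithStats(mm);j=1+st[1:,4].argmax();print(st[j].tolist())
    hu=cv2.convexHull(np.vstack(cv2.findContours((l==j).astype(np.uint8),0,1)[0]))
    P=np.array([onplane('wrist',u,.045,T)[:2] for u in hu[:,0]]).astype(np.float32)
    rc=cv2.minAreaRect(P);print('rect',rc);return im,T
if __name__=='__main__':
    im,T=run('pics/w1.png','w1T.npy')
    cv2.imwrite('pics/w1c.png',cv2.convertScaleAbs(cv2.resize(im[75:155,230:330],None,fx=7,fy=7,interpolation=cv2.INTER_CUBIC),alpha=2.5))
E
python3 fit.py
```

```text
[[345, 37, 139, 145, 11457]]
platter 0.5839163661003113 0.18682511150836945 0.08247822523117065
[232, 32, 260, 155, 30369]
rect ((0.5716495513916016, 0.12598228454589844), (0.2957284450531006, 0.17737677693367004), 78.60796356201172)
```

View pics/w1c.png

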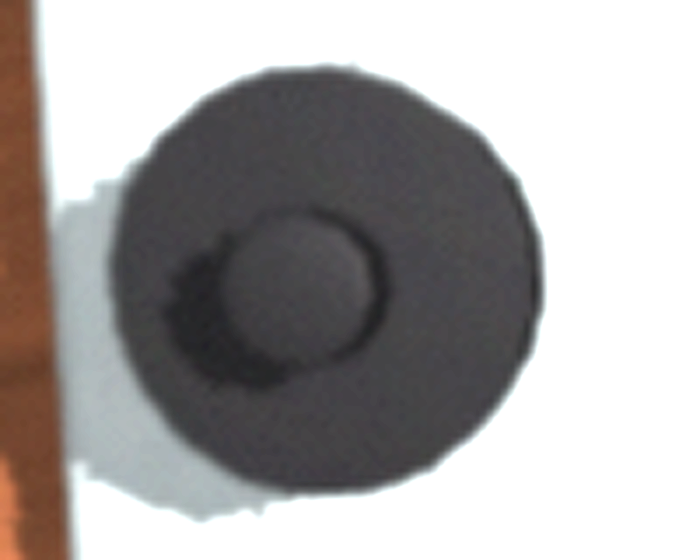

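```bash
python3 - <<'E'
from h import *
T=np.load('w1T.npy')
print('post',onplane('wrist',(230+298/7-.4,75+290/7-.4),.1265,T), 'captop', onplane('wrist',(230+325/7-.4,75+278/7-.4),.1,T))
for p,d in (((.5845,.187),-.157),((.5717,.126),-.095)):
    for b in (78,78.6): print(b,np.array(p)+d*np.array([np.cos(np.radians(b)),np.sin(np.radians(b))]))
print(onplane('scene',(325,186),.1265))
E
```

```text
post [0.55323876 0.03334475 0.1265    ] captop [0.55221221 0.03387224 0.1       ]
78 [0.55185786 0.03343083]
78.6 [0.5534678  0.03309743]
78 [0.55194839 0.03307598]
78.6 [0.55292255 0.03287424]
[0.57045834 0.0394366  0.1265    ]
```

All the estimates agree on a knob axis at about (0.5527, 0.0333) and a yaw of about -11.5°. Gripping the cap's post.

```bash
python3 - <<'E'
from h import *
a=np.radians(78.5);q=quat(a)
move_pose([.5527,.0333,.19],q)
print(movel([.5527,.0333,.1045],v=.08,until_force=4),get_tcp_pos(),get_time())
command_gripper(0.0);print('w',get_grip_width()*88,get_ft_force())
movel([.5527,.0333,.13],v=.06)
print(get_ft_force(),get_grip_width()*88)
movel([.5527,.0333,.20],v=.1)
for n in ('scene','side'): cv2.imwrite(f'pics/{n}1.png',read_camera(n)[150-40*(n=='side'):270,220:440][:,:,::-1])
print(get_tcp_pos(),get_time(),get_ft_force(),get_grip_width()*88)
a=cv2.imread('pics/scene1.png');b=cv2.imread('pics/side1.png');b=b[:120]
cv2.imwrite('pics/lift.png',cv2.resize(np.vstack([a,b]),None,fx=2.5,fy=2.5,interpolation=2))
E
```

```text
False [0.55314177 0.03331636 0.1050123 ] 4.4667
w 21.36337875955704 [-0.01504553 -0.21076813  0.77055993]
[ 0.4315814  -0.51272777  0.03661674] 21.546452901654135
[0.55212206 0.03326575 0.19915993] 7.025 [ 0.09704974  0.08637618 -0.8091532 ] 21.304993772204927
```

View pics/lift.png

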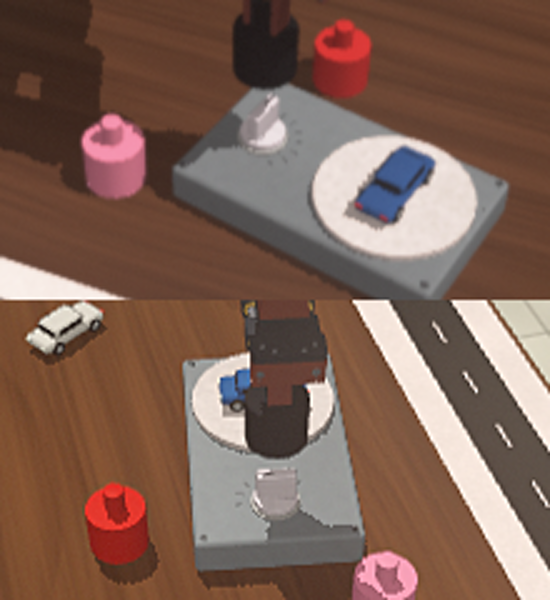

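The cap hangs in the jaws and the knob is exposed. Placing the cap on the free desk at (0.45, -0.20).

```bash
python3 - <<'E'
from h import *
movel([.45,-.20,.20],v=.2)
movel([.45,-.20,.070],v=.12)
wait(.2)
print(movel([.45,-.20,.052],v=.02,until_force=2.5),get_tcp_pos(),get_ft_force(),get_time())
command_gripper(0.55)
movel([.45,-.20,.14],v=.12)
print(get_time())
for n in ('scene','side'): cv2.imwrite(f'pics/{n}2.png',read_camera(n)[:,:,::-1])
E
```

```text
True [ 0.44992054 -0.2003205   0.0590948 ] [-1.0209574  -1.33122516  3.90462514] 10.475
11.9167
```

View pics/side2.png

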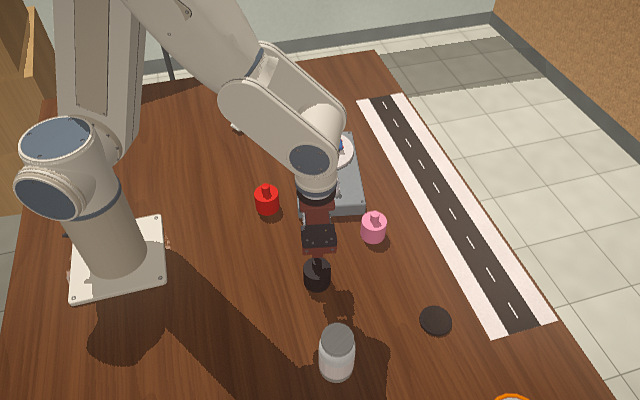

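The cap stands upright at side (317,275), well clear of everything. Next, a wrist view of the knob.

```bash
python3 - <<'E'
from h import *
a=np.radians(78.5);k=np.array([.5527,.0333]);p=k+.075*np.array([np.sin(a),-np.cos(a)])
movel([.45,-.20,.2],v=.2)
move_pose([p[0],p[1],.20],quat(a)); wait(.2)
T=wristT();im=read_camera('wrist')[:,:,::-1];cv2.imwrite('pics/w2.png',im);np.save('w2T.npy',T);print(get_time())
u=proj('wrist',[k[0],k[1],.09],T);print(u)
x,y=u.round().astype(int);x0,y0=max(x-50,0),max(y-40,0);print(x0,y0)
cv2.imwrite('pics/w2c.png',cv2.resize(im[y0:y0+80,x0:x0+100],None,fx=7,fy=7,interpolation=2))
E
```

```text
13.8
[323.19656603 100.41896003]
273 60
```

View pics/w2c.png

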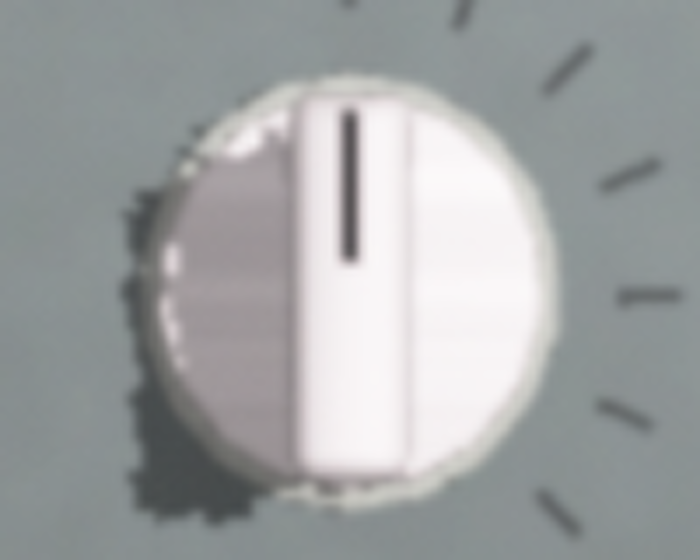

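View pics/w2.png

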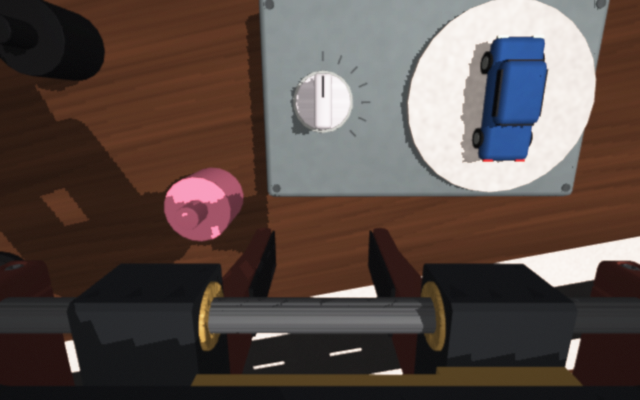

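The bar's centre is at crop (354,285), which is pixel (323,100) and matches the projected (323.2,100.4). The black line is vertical in the tool frame, so the 78.5° heading is right. Gripping the bar.

```bash
python3 - <<'E'
from h import *
a=np.radians(78.5);q=quat(a);k=[.5527,.0333]
move_pose(k+[.13],q);wait(.2);print('free torque',get_ft_torque(),get_ft_force())
print(movel(k+[.0605],v=.06,until_force=5),get_tcp_pos(),get_time())
wait(.2);print(get_ft_torque(),get_ft_force())
command_gripper(0.0);wait(.2)
print('w',get_grip_width()*88,get_ft_force(),get_ft_torque(),get_joint_pos(),get_time())
cv2.imwrite('pics/scene3.png',read_camera('scene')[:,:,::-1]);cv2.imwrite('pics/side3.png',read_camera('side')[:,:,::-1])
T=wristT();np.save('w3T.npy',T);cv2.imwrite('pics/w3.png',read_camera('wrist')[:,:,::-1])
for i in range(6): print(get_ft_torque().round(4) if hasattr(get_ft_torque(),'round') else get_ft_torque())
E
```

```text
free torque [ 0.01781482  0.04009969 -0.03429945] [ 0.50144857 -0.22107546 -0.38294187]
False [0.55304754 0.03330924 0.0608936 ] 15.8
[ 0.04588555  0.01485415 -0.00516241] [-0.26465757  0.13230334 -0.2595002 ]
w 13.662814116096262 [-1.41393391 -5.42467673  1.27588254] [-0.91409248  0.12751816  0.04139334] [ 3.81494566e-02  5.58837099e-01  1.87835050e+00 -8.03339318e-04
  7.04672126e-01 -1.33142410e+00] 16.825
[-0.9597  0.1207  0.0284]
[-0.9597  0.1207  0.0284]
[-0.9597  0.1207  0.0284]
[-0.9597  0.1207  0.0284]
[-0.9597  0.1207  0.0284]
[-0.9597  0.1207  0.0284]
```

View pics/w3.png

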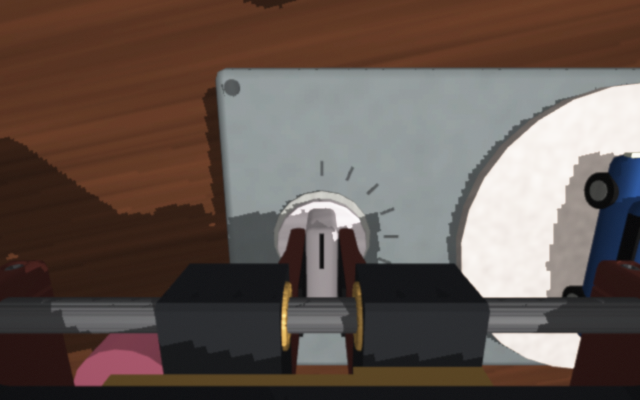

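View pics/scene3.png

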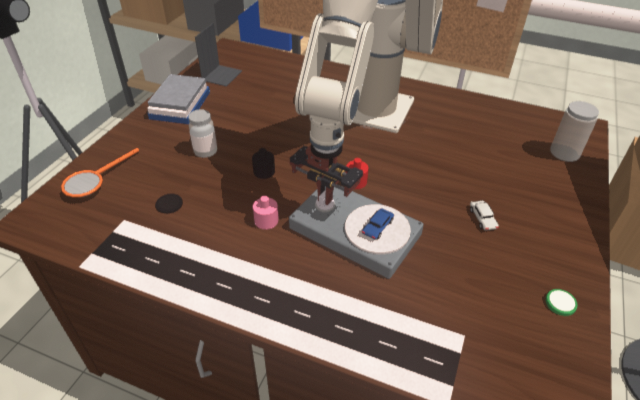

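The bar is gripped (13.7 mm wide). The wrist camera sees the black line, pointing at the home mark at (322,168). Now turning slowly with joint 6.

```bash
python3 - <<'E'
from h import *
j0=np.array(get_joint_pos());np.save('j0.npy',j0);tz0=0
for d in (5,11,17,23,29,34,40,46,52):
    j=j0.copy();j[5]+=np.radians(d);movej(list(j));
    print(d,np.degrees(get_joint_pos()[5]-j0[5]).round(2),np.round(get_ft_torque(),3)[2],np.round(get_ft_force(),1),round(get_grip_width()*88,2),get_time())
wait(.1);T=wristT();np.save('w4T.npy',T);cv2.imwrite('pics/w4.png',read_camera('wrist')[:,:,::-1])
E
```

```text
5 4.87 0.127 [-0.8 -5.1  0.5] 13.91 17.225
11 10.76 0.035 [ 0.4 -4.3  1.9] 13.86 17.475
17 16.71 -0.132 [-1.1 -4.7  0.5] 13.79 17.725
23 22.72 0.045 [-0.1 -5.3  1.4] 13.69 17.975
29 28.71 0.091 [-1.1 -5.   0.7] 13.79 18.225
34 33.72 -0.084 [-0.3 -6.1  2. ] 13.59 18.475
40 39.73 -0.109 [-1.2 -5.5  1.2] 13.96 18.725
46 45.72 -0.002 [-1.7 -6.6  1.9] 13.64 18.975
52 51.71 0.044 [-0.9 -6.4  2. ] 13.81 19.225
```

View pics/w4.png

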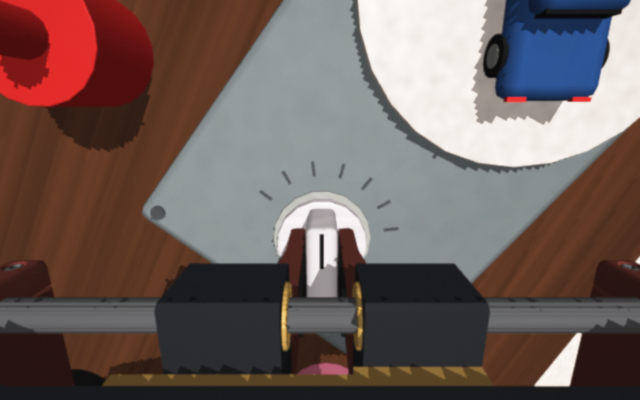

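The line sits between the second and third marks. Easing into the third stop.

```bash
python3 - <<'E'
from h import *
j0=np.load('j0.npy')
for d in (57,61,64,66,67.2):
    j=j0.copy();j[5]+=np.radians(d);movej(list(j))
    print(d,np.degrees(get_joint_pos()[5]-j0[5]).round(2),np.round(get_ft_torque(),3)[2],round(get_grip_width()*88,2),get_time())
wait(.3);T=wristT();np.save('w5T.npy',T);im=read_camera('wrist')[:,:,::-1];cv2.imwrite('pics/w5.png',im)
t=[]
for i in range(12): wait(.05);t.append(get_ft_torque()[2])
print('tz',np.mean(t),np.std(t),np.degrees(get_joint_pos()[5]-j0[5]),get_time())
cv2.imwrite('pics/w5c.png',cv2.resize(im[140:275,230:420],None,fx=4,fy=4,interpolation=2))
cv2.imwrite('pics/scene5.png',read_camera('scene')[:,:,::-1])
E
```

```text
57 56.72 -0.006 13.81 19.625
61 60.72 -0.116 14.2 19.875
64 63.71 -0.079 13.66 20.125
66 65.7 -0.085 13.84 20.375
67.2 66.9 -0.015 13.51 20.625
tz -0.03932324747916049 0.019900427194470494 66.89324160092725 21.575
```

View pics/w5c.png

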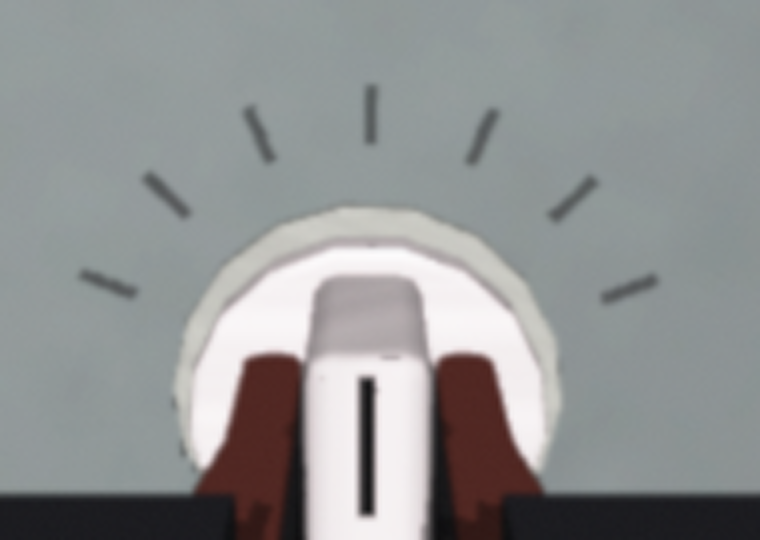

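View pics/scene5.png

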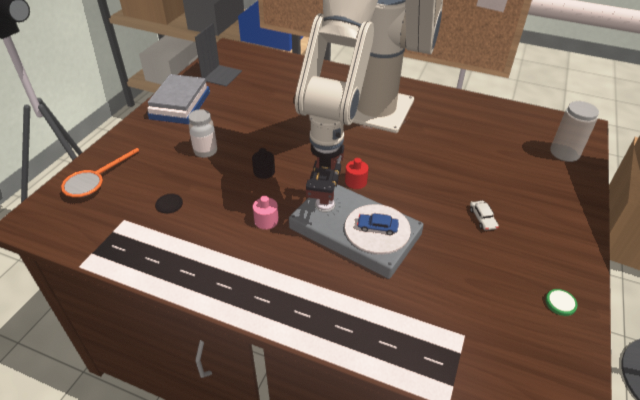

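Counting from the home mark on the left, the line points at the fourth mark, at crop (371,115), which is the third stop. I'll measure the residual angle from the marks.

```bash
python3 - <<'E'
from h import *
from scipy.optimize import least_squares
for fn in ('w3','w5'):
    im=cv2.imread(f'pics/{fn}.png');T=np.load(f'{fn}T.npy')
    roi=(230,140,430,245);g=cv2.cvtColor(im,6).astype(np.float32);m=np.zeros(g.shape,np.uint8)
    bg=cv2.medianBlur(g.astype(np.uint8),15).astype(float);mm=(bg-g>25);m[140:250,230:420]=mm[140:250,230:420]
    k,l,st,ce=cv2.connectedComponentsWithStats(m);P=[]
    for i in range(1,k):
        p=onplane('wrist',ce[i],.045,T)[:2];r=np.hypot(*(p-[.5527,.0333]))
        if 10<=st[i,4]<120 and .030<r<.046: P.append(p)
    P=np.array(P);y=T[:2,1]*-1  # placeholder
    f=least_squares(lambda v:np.hypot(*(P-v[:2]).T)-v[2],[.5527,.0333,.038]).x
    ang=np.sort(np.degrees(np.arctan2(*(P-f[:2]).T[::-1]))%360)
    ty=T[:3,1]  # camera y up ~ tool -y
    d=np.degrees(np.arctan2(ty[1],ty[0]))%360
    print(fn,f.round(4),'marks',ang.round(1),'tool -y heading',d.round(2))
# black line in w5 on z=.09, and w3
for fn in('w3','w5'):
    im=cv2.imread(f'pics/{fn}.png');T=np.load(f'{fn}T.npy');g=cv2.cvtColor(im,6);s=(g[234:268,312:332]<80);r,c=np.where(s)
    v=cv2.fitLine(np.array([onplane('wrist',(a+312,b+234),.09,T)[:2] for a,b in zip(c,r)]).astype(np.float32),2,0,.01,.01).ravel()
    print(fn,'line',np.degrees(np.arctan2(v[1],v[0]))%180, len(r))
E
```

```text
w3 [0.5549 0.0274 0.0428] marks [ 82.6 102.3 103.5 121.8 141.6 162.1] tool -y heading 168.52
w5 [0.5531 0.0331 0.0387] marks [ 33.3  56.   78.5 101.3 123.7 146.2 168.8] tool -y heading 101.66
w3 line 168.50757 136
w5 line 101.50857 98
```

The third mark is at 101.1–101.3° and the knob line at about 101.6°. That is 0.3–0.5° short of the stop and not past it, so I'll leave it there. In the scene image the cap is upright at (263,163), and the jar, lens cap and white car have not moved. Handing in.

```bash
python3 - <<'E'
from h import *
print(np.abs(get_qvel()).max(),get_grip_width()*88,get_time());print(job_done())
E
```

```text
0.0015241168139087258 13.978732045280356 21.625
the job is handed in; nothing more can be done
None
```

The job is handed in at 21.6 s of the 64 s allowed; the hand-in returns no verdict.

**What I did:** I lifted the black cap straight up off the knob and set it on the desk at about (0.45, -0.20). It went down under light contact force before I let go. I then gripped the bar, turned it clockwise through three clicks, and handed in still gripping it.

**Last checks:**
- **Knob angle:** the black line points at the third stop's mark. By the camera it is about 0.3–0.5° short; by joint 6 it is about 0.6° short. The two differ slightly, but neither shows it past the stop.
- **Torque about the knob:** about -0.04 N m, close to the sensor's noise and zero offset, so it only roughly confirms the angle.
- **Stillness and grip:** joint speeds were about zero and the bar was still held, at about 14 mm.
- **Cap:** it stands upright on the desk, clear of the turntable.
- **Other things:** in the scene images the jar, lens cap and white car had not visibly moved.
- **Side force:** pinching the bar left about 5–6 N of sideways force on the tool from a small centring error. I left it uncorrected, as it is far below the limits.

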